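# Wedge the spring clip off the purple spindle

## Task

The steel spring clip on the spindle of the purple winder stand has to come off so that the spindle can be drawn out. Take the orange wedge from its plywood holder, push it down between the spindle and the closed end of that clip to force the clip open and off, and slide the clip along with it until the spindle is wholly outside the clip. Leave the clip lying flat on the purple stand, put the wedge back in its holder as it stood, and leave the yellow stand's clip alone.

Things in the scene. Friction and masses are not known exactly. Their poses are not given: they have to be found in the camera images.
- wedge: Orange wedge, black handle, 0.12 kg, hung tip down in a fixed plywood block (75 mm high) by a shoulder bar. Origin: mid tip edge, 15 mm above table; z up. Blade (mm) 24 wide (y), 6 thick (x) at tip, 30 at z=60, same taper on both faces. Shoulder bar z 60-68, 60 x 20 (y, x). Handle z 68-128, 24 x 24. Half turn about z is the same. Slot: 44 (x) by 40 (y), open, centred on the wedge's starting pose.
- stand_purple: Fixed purple stand, 140 x 80 mm: 12 mm base plate, two purple rails, flat tops 65 mm high, along x from -35 to +105, with a 32 mm wide channel between them open down to the base. Origin: on the table on the spindle's axis; z up. Spindle: fixed upright steel rod, 16 mm diameter, top at 78 mm. The clip comes off towards +x along the rails. A yellow stand is the same but for colour.
- clip_purple: Loose steel strip clip, 10 mm high, 4 thick, on the purple rails, axes as the stand's. Origin: underside, on the spindle's axis at start. Closed end (bow) across x=28 to 32; two sprung legs, 36 apart inside for x=6 to 28, a 6 mm neck at x=-10, ends at -22. Free space spindle to bow: x=8 to 28. Pushed to +x, the spindle spreads the legs (about 10 N); spindle wholly outside after 30 mm.
- clip_yellow: The same kind of clip on the yellow stand (bystander, to be left alone); origin and axes as for the other clip.
Mind the look-alikes: they are no part of the job. What is shaped like the clip_purple but black or green is not meant. There is more than one size of the wedge; the job needs the smallest.

How it is judged (in metres and radians):
On the way, in this order (a step that is already met when the one before it is completed fails the run):
1. the wedge is lifted out of its holder (distance of wedge from where it was at the start of the episode above 0.06 m), for 0.1 s.
2. the wedge's tip is pushed down between the purple stand's spindle and the bow of its clip, at least 10 mm below the clip (x of wedge in the frame of clip_purple between 0 and 0.032 m and y of wedge in the frame of clip_purple between -0.02 and 0.02 m and z of wedge in the frame of stand_purple below 0.055 m and x of wedge in the frame of stand_purple above 0.005 m).
3. with the wedge still down inside it, the clip has come at least 25 mm along the rails off the spindle (x of wedge in the frame of clip_purple between 0 and 0.032 m and y of wedge in the frame of clip_purple between -0.02 and 0.02 m and z of wedge in the frame of stand_purple below 0.06 m and x of clip_purple in the frame of stand_purple above 0.025 m).
At the end, for the whole second after the job is handed in: The purple stand's clip is at least 28 mm off the spindle along the rails, flat (0.15 rad) and still on them; the wedge stands upright (0.15 rad) and still in its holder within 20 mm of its start; the yellow stand's clip is within 15 mm of its start (x of clip_purple in the frame of stand_purple above 0.028 m and z of clip_purple in the frame of stand_purple between 0.06 and 0.07 m and angle between each of clip_purple, wedge's own z axis and vertical below 0.15 rad and linear speed of each of clip_purple, wedge below 0.02 m/s and distance of wedge from where it was at the start of the episode below 0.02 m and distance of clip_yellow from where it was at the start of the episode below 0.015 m); the robot touches nothing.
It fails at once if the yellow stand's clip is moved more than 15 mm (distance of clip_yellow from where it was at the start of the episode above 0.015 m).
It also fails if it takes over 64 s, if anything falls off the work surface, if the arm or the gripper's body presses on something with over 40 N, if the wrist force passes 120 N, or if a joint passes its speed limit or range.

## Robot

A 6-joint arm with a two-finger parallel gripper is mounted at the origin on the work surface. World frame = base frame: x ahead of the robot, y to its left, z up, the work surface at z = 0. Lengths are in mm, angles in rad, forces in N, time in s.
With the tool pointing down it reaches from about 275 to 825 mm from the base axis. Payload 5.2 kg.
Tool frame: the origin (TCP) lies at the very end of the fingers, on their centre line; the grasp point (between the pads) lies 19 mm behind it; z points along the fingers, y is the direction in which the jaws open and shut (so a half turn about z gives the same grasp; the last joint's range is limited). The gripper opens to 93 mm and grips with 3 to 60 N. Pads are 15 mm wide; open, the fingers measure 128 mm over their backs; the gripper's body (75 mm by 188 mm) begins 65 mm behind the grasp point.
Start: joints at [0.945, 0.259, 1.535, -0, 1.348, -0.203], TCP at [225.653, 501.583, 218.653] pointing down, gripper open.
Joint ranges: [-3.14, 3.14], [-0.91, 2.08], [0.19, 2.58], [-1.22, 4.36], [0.22, 2.71], [-3.12, 3.12]. Speed limits (rad/s): [2.57, 2.57, 3.14, 3.14, 3.14, 3.14].

## Interface

Orientations are given as [roll, pitch, yaw] about the fixed x, y, z axes, in that order (R = Rz(yaw) Ry(pitch) Rx(roll)).
In Python, from bench import robot gives the robot as it stands. The module is installed in compiled form; this text tells all that it offers. Calls block until the motion is done:
- robot.move_ptp(position, orientation): joint-space move of the TCP to a pose.
- robot.move_linear(position, ori=None, speed=150, f_stop=None): straight line of the TCP; ori=None keeps the orientation; speed is the mean speed in mm/s. With f_stop (N) it stops when the force on the tool has changed by that much, and returns True; else False.
- robot.move_j(angles): joint-space move.
- robot.move_gripper(opening): opening from 0.0 (shut) to 1.0 (fully open); the grip force is fixed at half the most; returns when the fingers have stopped.
- robot.sleep(seconds).
- robot.inverse_kinematics(position, orientation): joint angles nearest the present ones, or None.
- robot.get_image(name): name is "scene" or "top" or "wrist"; returns a dict with "img" (480x640x3 uint8, blue, green, red), "fovy" (degrees; the focal length in pixels is half the picture's height over the tangent of half this angle, whatever the lens; pixels are square), "cx", "cy" (the principal point, pixels), "k1" (the pictures are not rectified: a ray, as slopes to the right and down, at radius r is drawn at 1 + k1 r^2 times it, then the intrinsics apply), "eye" and "orientation" of the camera in the world. Camera axes: x right, y down, z forward; pixel columns grow to the right and rows downward; lengths in mm; the calibration is good to about 2 mm. A picture is of the moment at which its call begins. There is no depth.
A pose or a line that the arm cannot do raises robot.MotionError and nothing moves.
- robot.hand_in(): hands the job in, once; it reports no verdict.
Readings, each from a call of its own:
- robot.current_t(): time.
- robot.current_qpos(): joint angles.
- robot.current_joint_vel(): joint speeds.
- robot.current_joint_efforts(): joint torques, N m.
- robot.current_tcp_pos(): TCP position.
- robot.current_eef_rot(): TCP orientation.
- robot.current_contact_force(): force on the tool from outside, world axes, zero at the start.
- robot.current_ft_torque(): the same for the moment, N m.
- robot.current_gripper_width(): opening from 0.0 (shut) to 1.0 (fully open).
Only numpy, scipy, OpenCV 4.12 (cv2) and the standard library are available. Lean on these libraries where they do the work, as an engineer would, in place of code of your own. Each camera call takes 0.05 s, during which the arm holds its last target.

## Working session

There is one attempt and no reset: what is moved stays moved. The work goes in short steps, each a Python script; the robot and the scene stay as the last script left them, time stands still between calls to the robot, and variables do not carry over. Pictures are saved under pics/ and viewed, and the job is handed in when it is done.

```bash
mkdir -p pics; cat > h.py <<'E'
import numpy as np, cv2
from bench import robot
from scipy.spatial.transform import Rotation as R
def grab(n,tag=None):
    d=robot.get_image(n)
    if tag: cv2.imwrite(f'pics/{tag}.png',d['img'])
    return d
def cam(d):
    f=240/np.tan(np.radians(d['fovy'])/2)
    o=np.array(d['orientation'],float)
    M=o if o.shape==(3,3) else R.from_euler('xyz',o).as_matrix()
    return f,M,np.array(d['eye'],float)
def ray(d,u,v):
    f,M,e=cam(d); x=(u-d['cx'])/f; y=(v-d['cy'])/f
    rd=np.hypot(x,y); r=rd
    for _ in range(30): r=rd/(1+d['k1']*r*r)
    s=r/rd if rd>0 else 1
    return e,M@np.array([x*s,y*s,1])
def onz(d,u,v,z):
    e,w=ray(d,u,v); return e+w*(z-e[2])/w[2]
def proj(d,p):
    f,M,e=cam(d); c=M.T@(np.array(p,float)-e); x,y=c[:2]/c[2]; k=1+d['k1']*(x*x+y*y)
    return f*x*k+d['cx'],f*y*k+d['cy']
E
python3 - <<'E'
from h import *
for n in ['scene','top','wrist']:
    d=grab(n,n+'0'); print(n,{k:v for k,v in d.items() if k!='img'})
print(robot.current_eef_rot(),robot.current_t())
E
```

```text
scene {'fovy': 52.967540682024456, 'cx': 319.026012231136, 'cy': 238.2021451553284, 'k1': -0.003044725324304827, 'eye': array([ 997.8420806 , -407.53572249,  736.71011456]), 'orientation': array([-2.35550265,  0.00581899,  0.98947885])}
top {'fovy': 56.227259461111586, 'cx': 319.9381011005686, 'cy': 242.851318095372, 'k1': 0.01236129365280057, 'eye': array([373.6012907 , -47.2116509 , 789.61042325]), 'orientation': array([-2.99708198, -0.00370467, -1.56742643])}
wrist {'fovy': 67.13681893441583, 'cx': 322.8189253992981, 'cy': 239.37317696361774, 'k1': 0.01401336626297184, 'eye': array([159.20542714, 531.55174395, 383.30040216]), 'orientation': array([2.87696073e+00, 1.43477262e-03, 1.14809505e+00])}
[-3.14030133e+00 -2.93452091e-04  2.71874905e+00] 0.15
```

View pics/scene0.png

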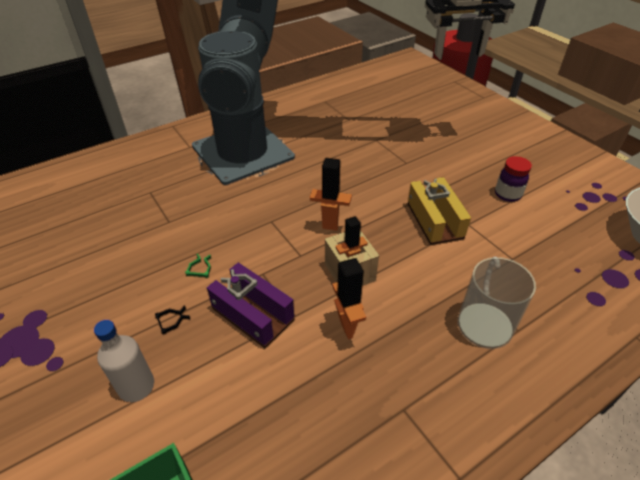

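View pics/top0.png

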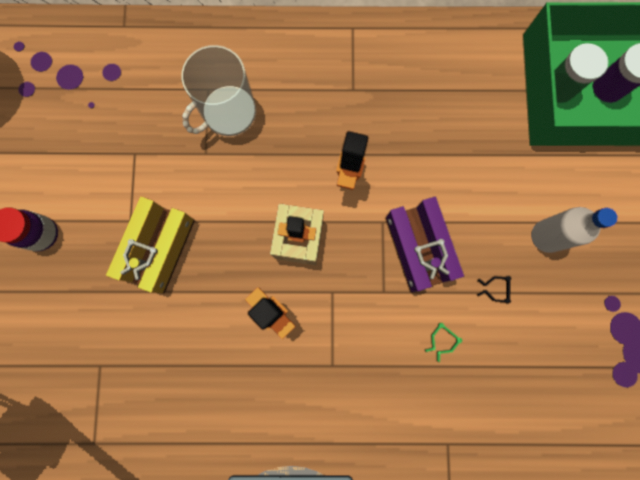

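View pics/wrist0.png

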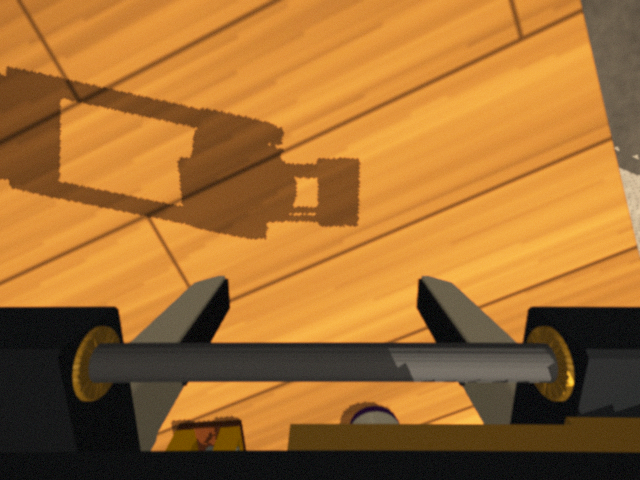

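```bash
python3 - <<'E'
from h import *
t=cv2.imread('pics/top0.png'); s=cv2.imread('pics/scene0.png')
a=cv2.resize(t[185:305,235:475],None,fx=3.3,fy=3.3,interpolation=cv2.INTER_CUBIC)
cv2.imwrite('pics/ctop.png',a)
a=cv2.resize(s[205:355,200:400],None,fx=4,fy=4,interpolation=cv2.INTER_CUBIC)
cv2.imwrite('pics/cscene.png',a)
E
```

```text
(no output)
```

View pics/ctop.png

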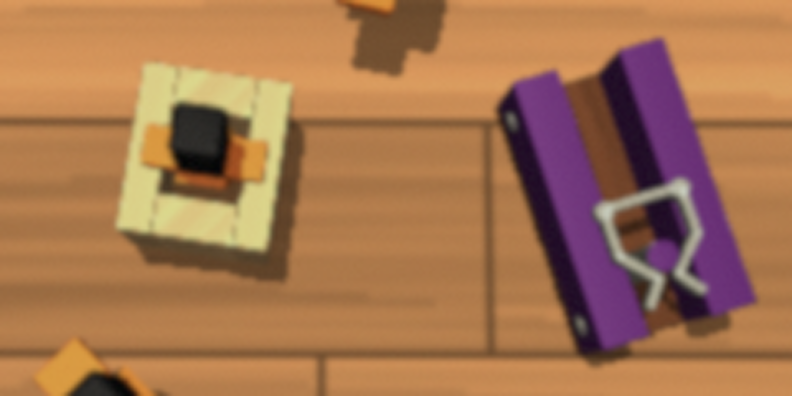

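View pics/cscene.png

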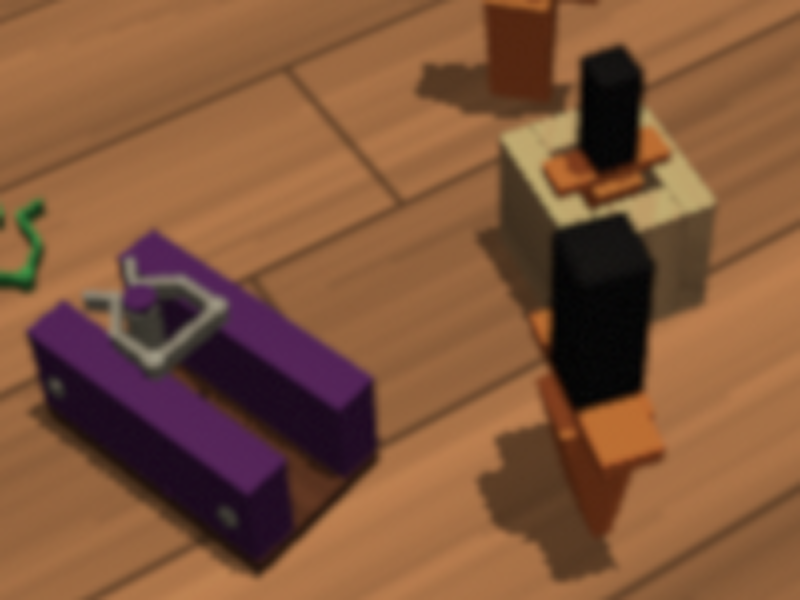

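```bash
python3 - <<'E'
from h import *
d=grab('top'); s=grab('scene')
c=lambda x,y:(x/3.3+235-.35,y/3.3+185-.35)
q=lambda x,y:(x/4+200-.37,y/4+205-.37)
def pr(n,p): print(n,np.round(p,1))
print('top: holder corners z75'); H=[onz(d,*c(*p),75) for p in [(145,63),(293,82),(268,252),(118,228)]]
pr('H',np.array(H)); pr('ctr',np.mean(H,0))
print('scene holder'); H=[onz(s,*q(*p),75) for p in [(500,138),(645,103),(716,205),(563,248)]]; pr('H',np.array(H))
hb=cv2.cvtColor
# rails
hsv=cv2.cvtColor(d['img'],cv2.COLOR_BGR2HSV)
m=cv2.inRange(hsv,(130,90,90),(160,255,255)); m[:,:380]=0;m[:,470:]=0;m[:190]=0;m[300:]=0
n,l,st,ce=cv2.connectedComponentsWithStats(m)
for i in range(1,n):
    if st[i,4]>30:
        cn=np.argwhere(l==i)[:,::-1].astype(np.float32)
        b=cv2.boxPoints(cv2.minAreaRect(cn)); print(st[i]); pr('rail',np.array([onz(d,*p,65)[:2] for p in b]))
pr('spindle top top',onz(d,*c(663,252),78)); pr('spindle scene',onz(s,*q(141,298),78))
for nme,p in dict(bowL=(603,210),bowR=(681,186),).items(): pr(nme,onz(d,*c(*p),75))
for nme,p in dict(bowL=(153,362),bowR=(221,304)).items(): pr('sc '+nme,onz(s,*q(*p),75))
m=cv2.inRange(hsv,(5,150,130),(20,255,255))
cv2.imwrite('pics/m.png',cv2.resize(m[190:350,230:380],None,fx=4,fy=4))
E
```

```text
top: holder corners z75
H [[541.7  18.   75. ]
 [532.4 -55.   75. ]
 [448.2 -43.1  75. ]
 [459.7  29.7  75. ]]
ctr [495.5 -12.6  75. ]
scene holder
H [[450.1 -39.2  75. ]
 [469.5  33.9  75. ]
 [543.   20.3  75. ]
 [525.3 -54.8  75. ]]
[423 197  40  84 977]
rail [[ 550.4 -218.7]
 [ 558.1 -240.2]
 [ 426.3 -280.7]
 [ 418.9 -259.7]]
[ 391  207   40   84 1131]
rail [[ 533.5 -164.6]
 [ 541.5 -187.1]
 [ 409.3 -228.5]
 [ 401.8 -206.6]]
[431 258  10   9  68]
rail [[ 454.9 -229.8]
 [ 455.  -244.4]
 [ 442.  -243.9]
 [ 441.9 -229.4]]
spindle top top [ 448.7 -233.6   78. ]
spindle scene [ 447.7 -230.4   78. ]
bowL [ 469.4 -205.9   75. ]
bowR [ 481.4 -244.3   75. ]
sc bowL [ 480.9 -241.5   75. ]
sc bowR [ 468.1 -201.4   75. ]
```

```bash
python3 - <<'E'
from h import *
d=grab('top'); s=grab('scene')
t=cv2.resize(d['img'][205:265,265:330],None,fx=9,fy=9,interpolation=cv2.INTER_CUBIC); cv2.imwrite('pics/wt.png',t)
t=cv2.resize(s['img'][210:290,315:385],None,fx=7,fy=7,interpolation=cv2.INTER_CUBIC); cv2.imwrite('pics/ws.png',t)
t=cv2.resize(d['img'][120:200,320:390],None,fx=7,fy=7,interpolation=cv2.INTER_CUBIC)
t2=cv2.resize(d['img'][280:350,240:310],None,fx=8,fy=8,interpolation=cv2.INTER_CUBIC)
E
```

```text
(no output)
```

View pics/wt.png

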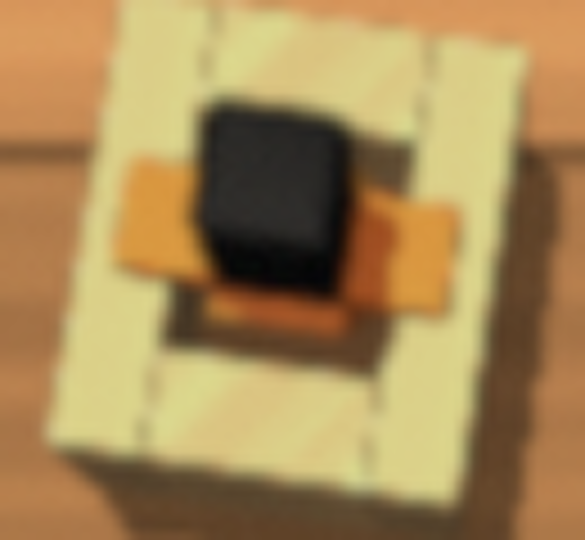

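View pics/ws.png

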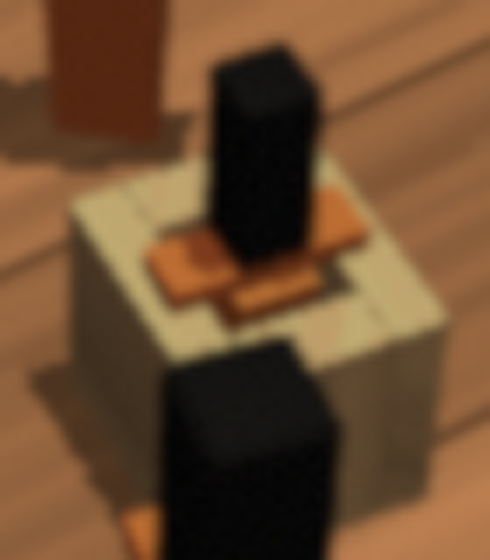

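```bash
python3 - <<'E'
from h import *
d=grab('top'); s=grab('scene')
c=lambda x,y:(x/9+265-.45,y/9+205-.45)
q=lambda x,y:(x/7+315-.43,y/7+210-.43)
def pr(n,p): print(n,np.round(p,1))
B=np.array([onz(d,*c(*p),83) for p in [(127,158),(113,265),(447,315),(461,203)]]); pr('bar',B); pr('ctr',B.mean(0))
v=(B[0]+B[1]-B[2]-B[3]); print('bar yaw(y axis->deg)',np.degrees(np.arctan2(v[1],v[0]))-90, np.linalg.norm(v)/2)
T=np.array([onz(d,*c(*p),143) for p in [(208,100),(350,118),(338,247),(205,232)]]); pr('handle',T); pr('ctr',T.mean(0))
B=np.array([onz(s,*q(*p),83) for p in [(147,257),(178,307),(370,238),(335,187)]]); pr('sbar',B); pr('ctr',B.mean(0))
v=(B[2]+B[3]-B[0]-B[1]); print(np.degrees(np.arctan2(v[1],v[0]))-90,np.linalg.norm(v)/2)
T=np.array([onz(s,*q(*p),143) for p in [(213,70),(282,43),(318,82),(247,110)]]); pr('sctr',T); pr('c',T.mean(0))
def tri(a,b):
    e1,w1=ray(d,*a);e2,w2=ray(s,*b); w1/=np.linalg.norm(w1);w2/=np.linalg.norm(w2)
    k=np.linalg.lstsq(np.c_[w1,-w2],e2-e1,rcond=None)[0]; p,r=e1+w1*k[0],e2+w2*k[1]; pr('tri',np.r_[(p+r)/2,np.linalg.norm(p-r)])
tri((355,140),(350,268)); tri((265,313),(331,163)); tri(c(277,175),q(265,77))
E
```

```text
bar [[509.7  16.7  83. ]
 [490.4  18.8  83. ]
 [481.7 -40.4  83. ]
 [501.8 -42.7  83. ]]
ctr [495.9 -11.9  83. ]
bar yaw(y axis->deg) -7.970522439681574 59.863140896906344
handle [[507.8  -1.8 143. ]
 [504.9 -25.  143. ]
 [483.6 -23.2 143. ]
 [486.   -1.6 143. ]]
ctr [495.6 -12.9 143. ]
sbar [[484.  -37.1  83. ]
 [503.8 -40.8  83. ]
 [511.6  17.3  83. ]
 [490.6  21.3  83. ]]
ctr [497.5  -9.8  83. ]
-7.053849115897663 58.65979623636687
sctr [[485.2 -18.5 143. ]
 [486.7   2.6 143. ]
 [503.9   1.4 143. ]
 [502.3 -20.  143. ]]
c [494.5  -8.6 143. ]
tri [610.1 -98.9 178.7   1. ]
tri [368.5  26.6 179.1   5.5]
tri [496.  -11.8 145.1   3.4]
```

```bash
python3 - <<'E'
from h import *
for y in (82,-98,107.3,-72.7):
    print(y,robot.inverse_kinematics([496,-11.5,230],[np.pi,0,np.radians(y)]),robot.inverse_kinematics([465,-228,140],[np.pi,0,np.radians(y)]))
o=[np.pi,0,np.radians(82)]
robot.move_ptp([496,-11.5,240],o); robot.move_linear([496,-11.5,120],o,speed=150)
d=grab('wrist','w1'); grab('scene','s1'); print(robot.current_t())
E
```

```text
82 [-0.24840776  0.15327895  1.64071074  0.          1.34760296 -0.10878142] [-0.67148792  0.26967892  1.72467517  0.          1.14723856 -0.53186158]
-98 [-2.48407760e-01  1.53278953e-01  1.64071074e+00 -4.44089210e-16
  1.34760296e+00  3.03281123e+00] [-6.71487917e-01  2.69678922e-01  1.72467517e+00 -4.44089210e-16
  1.14723856e+00  2.60973108e+00]
107.3 [-0.24840776  0.15327895  1.64071074  0.          1.34760296 -0.55034972] [-0.67148792  0.26967892  1.72467517  0.          1.14723856 -0.97342988]
-72.7 [-2.48407760e-01  1.53278953e-01  1.64071074e+00 -4.44089210e-16
  1.34760296e+00  2.59124293e+00] [-6.71487917e-01  2.69678922e-01  1.72467517e+00 -4.44089210e-16
  1.14723856e+00  2.16816278e+00]
3.5833
```

View pics/w1.png

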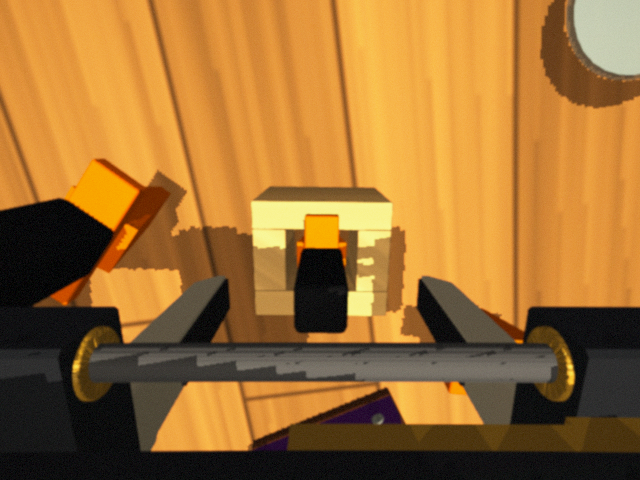

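View pics/s1.png

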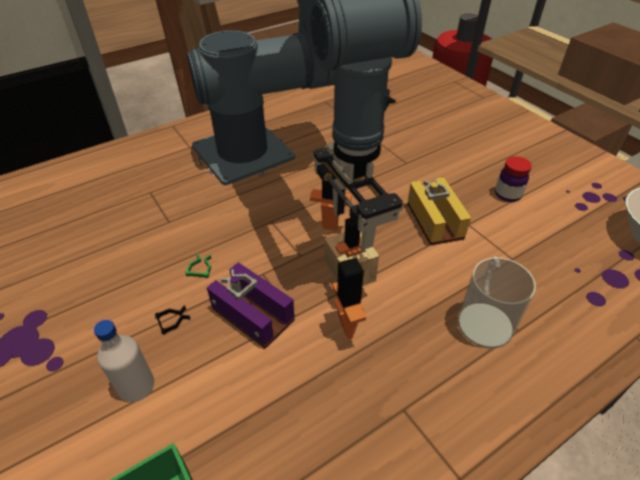

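The wrist view shows the small wedge's handle at (321,290), centred between the open fingers at u≈200 and 440. The bigger wedge at (60,240) is clear of them. I'll grip it and lift.

```bash
python3 - <<'E'
from h import *
p=[496,-11.5,88]
print(robot.move_linear(p,speed=80,f_stop=15), robot.current_tcp_pos())
robot.move_gripper(0.0); print(robot.current_gripper_width()*93, robot.current_contact_force())
print(robot.current_tcp_pos())
robot.move_linear([496,-11.5,190],speed=100)
print(robot.current_contact_force(),robot.current_gripper_width()*93)
grab('top','t2');grab('scene','s2');grab('wrist','w2'); print(robot.current_t())
E
```

```text
False [496.06902742 -11.55778221  88.05192293]
23.728930270996525 [-0.42656125  0.81664339 -0.75555423]
[495.96721741 -11.50050326  87.97660913]
[ 0.13480984 -0.89455806 -1.64838513] 23.911118442113285
6.525
```

View pics/t2.png

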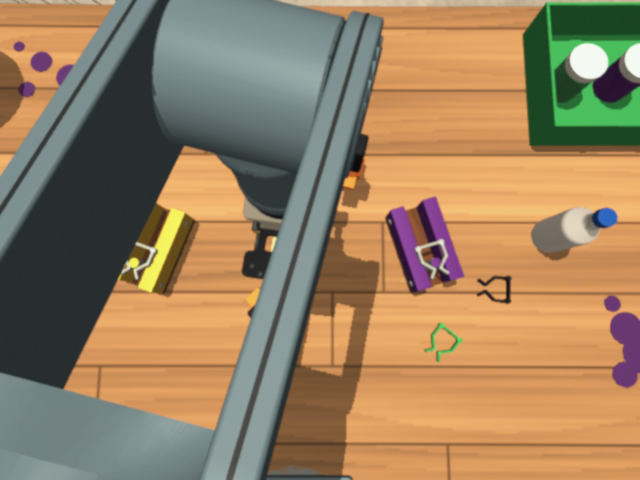

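View pics/s2.png

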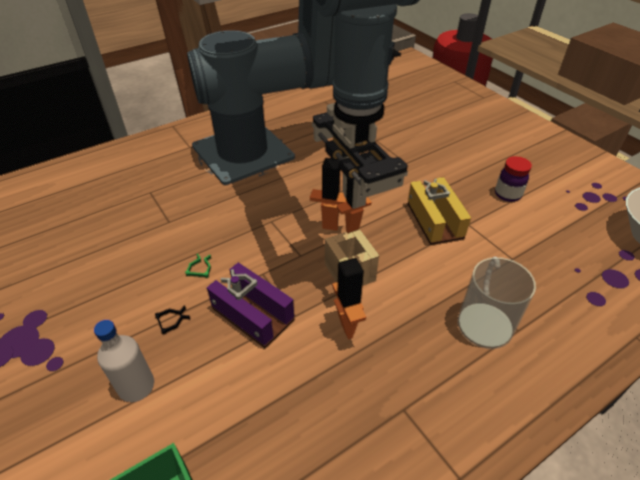

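View pics/w2.png

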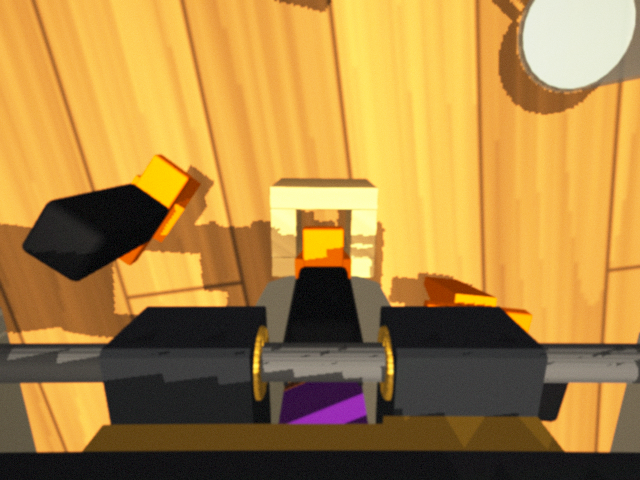

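```bash
cat >> h.py <<'E'
YS=np.radians(17.3); DS=np.array([np.cos(YS),np.sin(YS)]); SP=np.array([448.2,-232.5]); NS=np.array([-DS[1],DS[0]])
OS=[np.pi,0,YS+np.pi/2]
def st(x,tip,y=0): q=SP+DS*x+NS*y; return [q[0],q[1],tip+73]
E
python3 - <<'E'
from h import *
robot.move_ptp(st(18,117),OS); robot.move_linear(st(18,86),OS,speed=100)
for n in ('scene','wrist','top'):
    d=grab(n,n+'3')
    if n=='scene':
        cv2.imwrite('pics/cs3.png',cv2.resize(d['img'][170:350,180:330],None,fx=4,fy=3.3,interpolation=cv2.INTER_CUBIC))
        for x in ([0,0,78],): print(proj(d,[*SP,78]),proj(d,[*(SP+DS*18),86]))
        # tip-edge ends
        for y in (12,-12):
            for x in (15,21): print(proj(d,[*(SP+DS*x+NS*y),86]))
print(robot.current_t())
E
```

```text
(np.float64(233.9785637779245), np.float64(279.81425756721086)) (np.float64(240.48910623153043), np.float64(281.8350033572242))
(np.float64(244.20441582547636), np.float64(276.9611774827948))
(np.float64(246.5913824211234), np.float64(278.59790373782795))
(np.float64(234.31197385743155), np.float64(285.1118097287992))
(np.float64(236.7039934541798), np.float64(286.80045886535197))
8.0083
```

View pics/cs3.png

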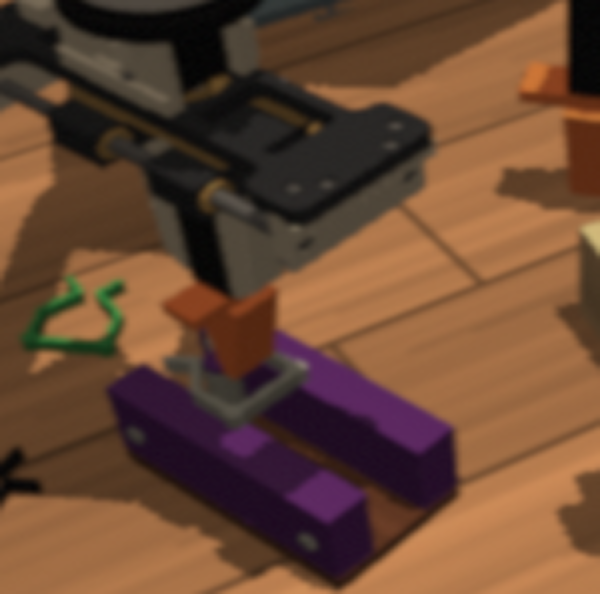

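View pics/wrist3.png

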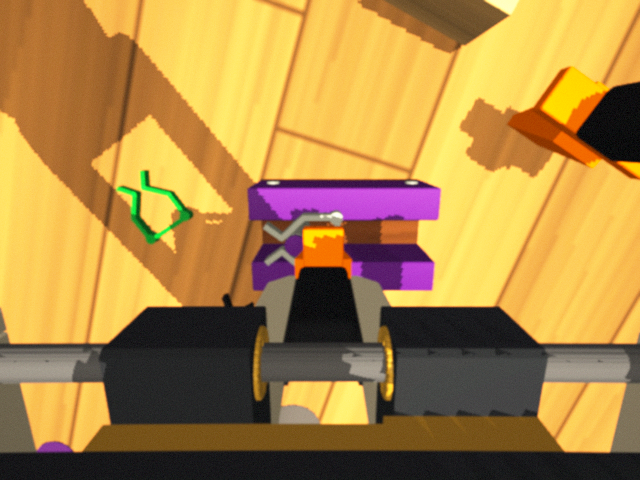

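View pics/top3.png

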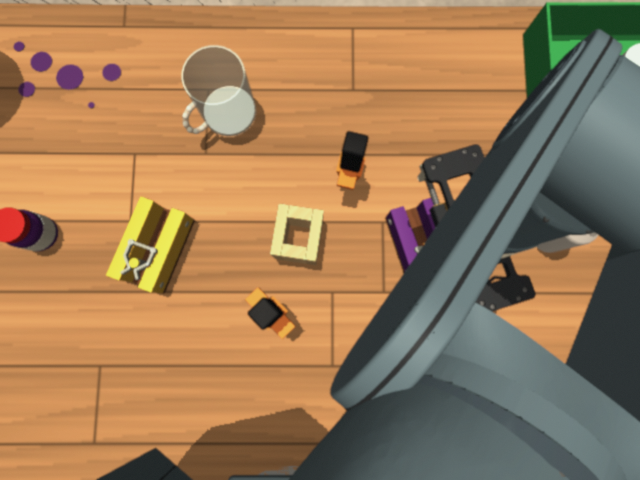

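The scene crop shows the tip at about (235,375), inside the clip between spindle and bow and over the channel. I'll push down with a force guard.

```bash
python3 - <<'E'
from h import *
print(robot.move_linear(st(18,50),speed=50,f_stop=12), np.round(robot.current_tcp_pos(),1), robot.current_contact_force())
d=grab('scene')
cv2.imwrite('pics/cs4.png',cv2.resize(d['img'][170:350,180:330],None,fx=4,fy=3.3,interpolation=cv2.INTER_CUBIC))
grab('wrist','w4');print(robot.current_t())
E
```

```text
False [ 465.6 -227.3  123.1] [-0.18071033 -0.03878017 -1.04565758]
8.975
```

View pics/cs4.png

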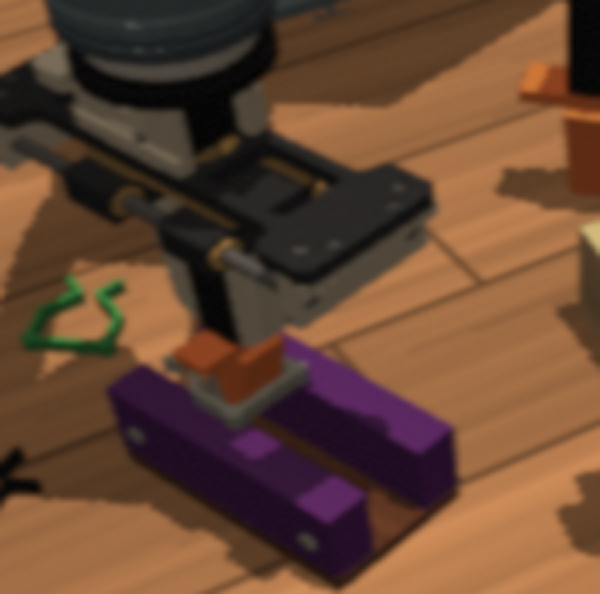

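View pics/w4.png

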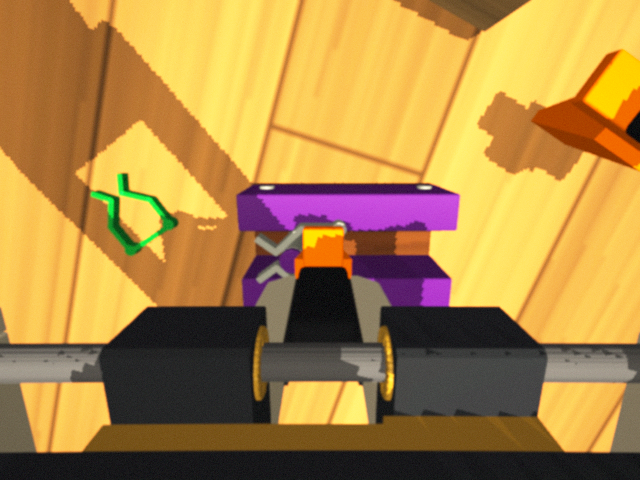

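```bash
python3 - <<'E'
from h import *
def go(x,z,v,f):
    r=robot.move_linear(st(x,z),speed=v,f_stop=f); print(x,z,r,np.round(robot.current_tcp_pos(),1),np.round(robot.current_contact_force(),1)); return r
ok=not go(25.5,26,25,35)
if ok: ok=not go(40,26,30,35)
if ok: ok=not go(54,26,30,35)
d=grab('scene')
cv2.imwrite('pics/cs5.png',cv2.resize(d['img'][170:350,180:330],None,fx=4,fy=3.3,interpolation=cv2.INTER_CUBIC))
grab('wrist','w5');print(robot.current_t())
E
```

```text
25.5 26 False [ 472.8 -224.8   99. ] [-1.5  0.7 -1.3]
40 26 False [ 486.5 -220.5   99. ] [ 0.3 -0.2 -1.2]
54 26 False [ 499.9 -216.3   99. ] [-0.2  0.1 -1.7]
11.4833
```

View pics/cs5.png

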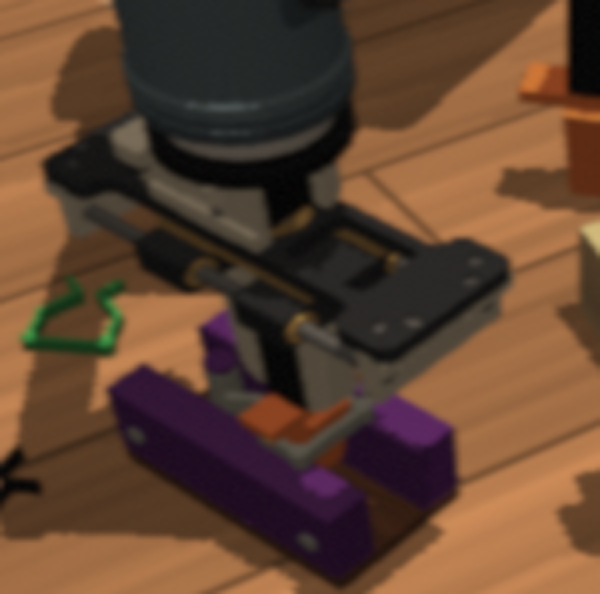

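View pics/w5.png

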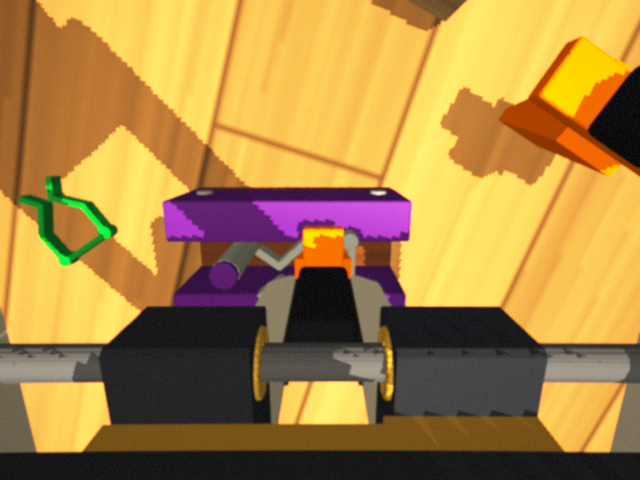

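The wrist view shows the spindle head at (222,275), clear of the clip's leg ends at about (258,248). I'll back off the bow slightly, lift, and look.

```bash
python3 - <<'E'
from h import *
robot.move_linear(st(50,26),speed=40); robot.move_linear(st(50,117),speed=80)
O=[np.pi,0,np.radians(82)]
robot.move_ptp([496,-11.5,192],O)
for n in('top','scene','wrist'):
    d=grab(n,n+'6')
    if n=='top': cv2.imwrite('pics/ct6.png',cv2.resize(d['img'][185:305,235:475],None,fx=3.3,fy=3.3,interpolation=cv2.INTER_CUBIC))
    if n=='scene': cv2.imwrite('pics/cs6.png',cv2.resize(d['img'][170:350,200:400],None,fx=4,fy=3.3,interpolation=cv2.INTER_CUBIC))
print(robot.current_t())
E
```

```text
14.0
```

View pics/ct6.png

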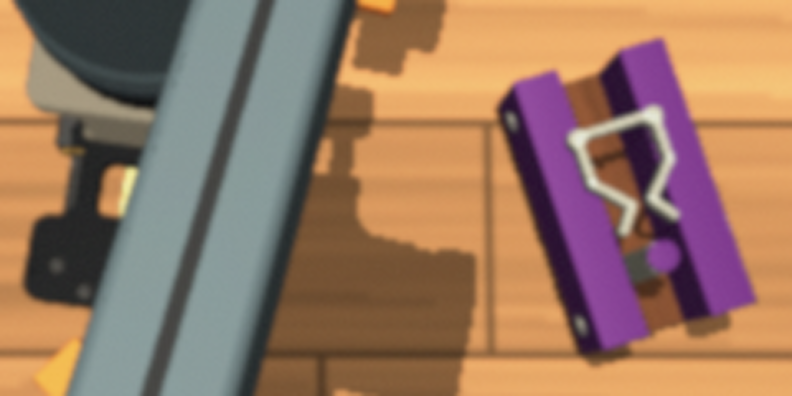

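View pics/cs6.png

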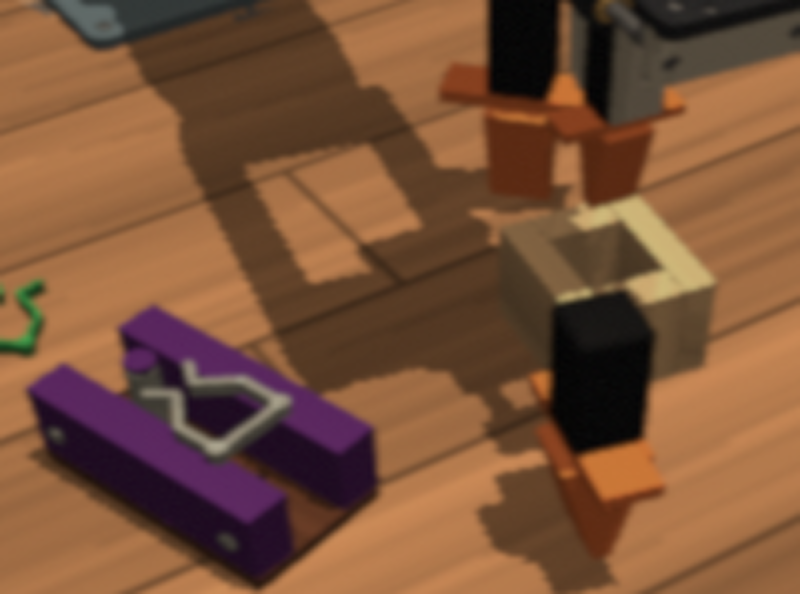

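View pics/wrist6.png

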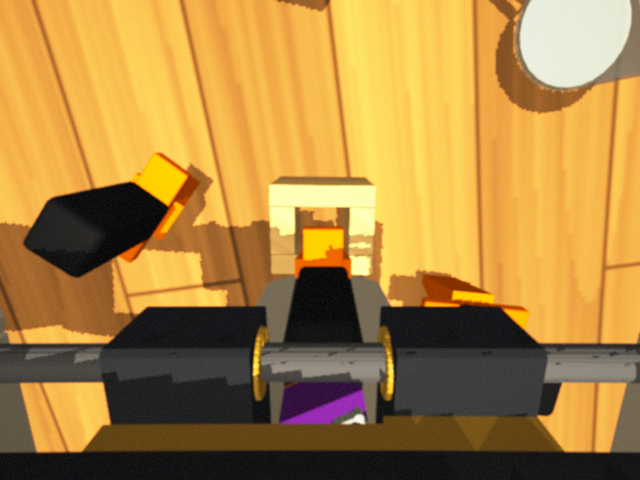

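The top crop shows the bow corners moved from (603,210)/(681,186) to (577,137)/(655,113), about 37 mm. The clip lies flat and the spindle at (663,257) is outside it. The wedge sits in the grip as it did after pickup, so I'll put it back.

```bash
python3 - <<'E'
from h import *
print(robot.move_linear([496,-11.5,92],speed=80,f_stop=10),robot.current_tcp_pos())
print(robot.move_linear([496,-11.5,87.5],speed=15,f_stop=5),robot.current_tcp_pos(),robot.current_contact_force())
robot.move_gripper(0.7); robot.sleep(0.3)
robot.move_linear([496,-11.5,240],speed=100)
robot.move_j([0.945,0.259,1.535,0,1.348,-0.203]); robot.sleep(.3)
d=grab('top','t7'); s=grab('scene')
cv2.imwrite('pics/cs7.png',cv2.resize(s['img'][170:350,200:400],None,fx=4,fy=3.3,interpolation=cv2.INTER_CUBIC))
d0=cv2.imread('pics/top0.png')
df=cv2.absdiff(d0,d['img']).max(2)
print('diff yellow',df[190:300,100:200].max(),'wedge/holder',(df[195:270,265:330]>40).sum())
c=lambda x,y:(x/3.3+235-.35,y/3.3+185-.35)
for p in [(577,137),(655,113)]:
    v=onz(d,*c(*p),75)[:2]-SP; print(v@DS,v@NS)
print(robot.current_t())
E
```

```text
False [496.43616206 -11.58591576  92.50654399]
True [496.27008307 -11.55404585  87.9373277 ] [ 0.62547247 -0.07982815  4.8395794 ]
diff yellow 15 wedge/holder 2
66.02873931700755 19.543328450783623
66.12689605606937 -20.90073985321965
21.0333
```

View pics/t7.png

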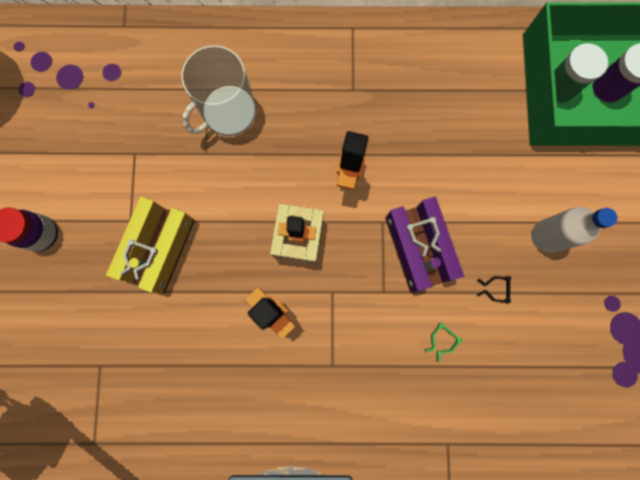

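View pics/cs7.png

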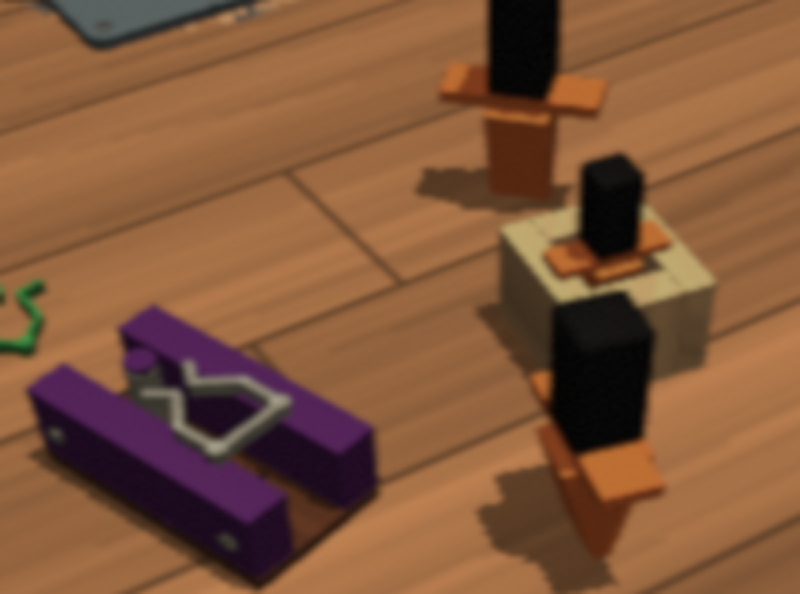

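The wedge is back as it was at (295,232), the clip is off and flat at (425,235), and the yellow stand at (150,245) is unchanged.

```bash
python3 -c "
from h import *
robot.hand_in()"
```

```text
the job is handed in; nothing more can be done
```

The job is done and handed in at about 21 s on the robot's clock. The purple stand's clip is off its spindle, and the wedge is back in its holder.

I took the smallest orange wedge from the plywood holder. I lowered its tip between the spindle and the closed end of the clip, pushed down while moving towards +x, and slid the clip along the rails. Then I backed off, lifted the wedge and put it back.

Last checks before handing in:
- **Clip:** its bow is at x≈66 mm in the stand's frame. That is about 36–37 mm of travel, against the 28 mm needed. It lies flat on the rails with the spindle wholly outside it.
- **Wedge and holder:** the top picture matches the starting one except for 2 pixels, so the wedge stands as it did at the start.
- **Yellow stand:** its clip shows no change in the top picture.
- **Forces:** those I read while opening the clip stayed under 3 N. The wedge seated in its holder at about 5 N.
- **Robot:** the arm is back at its start pose with the gripper clear of everything.

The two fixed cameras disagreed by about 3 mm in y, within their calibration error. The error was the same at the holder and the stand, so it largely cancelled out. No check failed.

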